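Peg the sloped bobbin tray down and file the bobbin boxes

ROBOT

A 7-joint arm with a two-finger parallel gripper is mounted at the origin on the work surface. World frame = base frame: x ahead of the robot, y to its left, z up, the work surface at z = 0. Lengths are in mm, angles in rad, forces in N, time in s.
With the tool pointing down it reaches from about 400 to 900 mm from the base axis. Payload 5.6 kg.
Tool frame: the origin (TCP) lies midway between the tips of the shut fingers; the grasp point (between the pads) lies 19 mm behind it; z points along the fingers, y is the line along which they close (so a half turn about z gives the same grasp; the last joint's range is limited). The gripper opens to 92 mm and grips with 3 to 60 N. Pads are 20 mm wide; open, the fingers measure 128 mm over their backs; the gripper's body (75 mm by 189 mm) begins 69 mm behind the grasp point.
Start: joints at [1.154, 0.468, -0.012, 1.603, 0.006, 1.071, -0.056], TCP at [237.311, -605.138, 214.592] pointing down, gripper open.
Joint ranges: [-2.53, 2.53], [-0.31, 2.02], [-1.57, 1.55], [0.28, 2.44], [-1.29, 4.43], [0.15, 1.84], [-2.92, 2.92]. Speed limits (rad/s): [2.57, 2.57, 3.14, 3.14, 3.14, 3.14, 3.14].

INTERFACE

Orientations are given as a rotation vector (axis times angle).
In Python, from cell import robot, grip, kin, viewer gives the robot as it stands. Calls block until the motion is done:
- robot.movep(position, orientation): joint-space move of the TCP to a pose.
- robot.servo_line(position, feed=150, rotation=None): straight line of the TCP; rotation=None keeps the orientation; feed is the mean speed in mm/s.
- robot.goto_joints(angles): joint-space move.
- grip(opening, newtons=None): opening from 0.0 (shut) to 1.0 (fully open); newtons is the grip in N (None keeps the last); returns when the fingers have stopped.
- robot.hold(seconds).
- kin.ik(position, orientation): joint angles nearest the present ones, or None.
- robot.observe(): the state.
- viewer.read_camera(name): name is "scene" or "top" or "wrist"; returns the picture (420x560x3 uint8, red, green, blue); there is no depth.
- viewer.camera_info(name): a dict with "camera_matrix" (3x3 intrinsics, pixels), "k1" (the pictures are not rectified: a ray, as slopes to the right and down, at radius r is drawn at 1 + k1 r^2 times it, then the intrinsics apply), "R" (3x3) and "t" (3): a world point X has camera coordinates R X + t. Camera axes: x right, y down, z forward; pixel columns grow to the right and rows downward; lengths in mm; the calibration is good to about 2 mm. A picture is of the moment at which its call begins: read the wrist's pose just before it. camera_info takes no time and is no camera call; for the wrist camera it gives the pose at the moment of the call.
A pose or a line that the arm cannot do raises robot.IKError and nothing moves.
- robot.job_done(): hands the job in; it is judged then, once.
Trained networks look in the newest picture that a camera, given by its name, has taken for a name from the list of things; names that differ only in an ending like _2 or _b are one class to them, and where a whole thing is asked for, a point or a joint stands for the part that bears it (a point fixed in the world has none). Each returns a list of dicts, best first, with "confidence" (0 to 1); they miss things now and then, are a little off and sometimes report something else, mostly with a low value. They report only what shows in the picture. A call takes as long as a camera call. They do not tell look-alikes from the thing itself.
- viewer.silhouettes(name, camera): "mask" (420x560 bool, what is visible of it).
- viewer.pinpoint(name, camera): "at" ([x, y, z] in mm, in the coordinates of the camera as it stood for that picture, good to about 4 mm: a listed point, or the origin of a listed thing).
The state is a dict: "t": time; "joints": joint angles; "joint_velocities": joint speeds; "joint_torque": joint torques, N m; "tcp_pos": TCP position; "tcp_rot": TCP orientation; "contact_force": force on the tool from outside, world axes, zero at the start; "wrist_torque": the same for the moment, N m; "grip_width": opening from 0.0 (shut) to 1.0 (fully open); "grip_force": force on a finger pad.
Only numpy, scipy, OpenCV 4.12 (cv2) and the standard library are available. Lean on these libraries where they do the work, as an engineer would, in place of code of your own. Each camera call takes 0.05 s, during which the arm holds its last target. There are 200 camera calls.

TASK

First fix the sloped tray to its plinth: take the wooden keeper peg from the drilled block, lower it through the wide eye in the tray's foot block, sweep it about until it drops into the blind hole hidden somewhere below, and press it fully home so that its flange sits on the foot block. Only then file every bobbin box lying on the table in the tray, lid up, flat and lengthwise, one to a lane in any lane, and slide each one down the slope until it rests against the back stop. Leave the other things on the table where they are.

Things in the scene. Friction and masses are not known exactly. Their poses are not given: they have to be found in the camera images.
- peg_knob (a point): the keeper peg: a plain beech peg standing upright in the drilled block. Round knob on top 24 mm across and 40 mm high (this point is its centre, 65 mm above the foot of the peg), under it a flange 46 mm across and 5 mm thick, under that a waxed round shank 12 mm across, 40 mm long, its last 4 mm tapered to 8.4 mm. z points up along the peg. 50 g
- peg_foot (a point): the centre of the lower end of the peg's shank, 40 mm below the flange's underside. At the start the shank stands all the way down in a fixed drilled wooden block (52 x 140 mm, 44 mm high): lift it straight up by more than 40 mm. Two small sewing tools stand in the other end of the block, 75 mm and more from the peg, up to 36 mm above it
- eye (a point): centre, at top level, of the tray's eye: a round opening 34 mm across in the 20 mm thick light wooden foot block at the tray's right-hand side seen from the robot. x level towards the back stop, y to the robot's left, z up. Peg fully home: flange down on the foot block, foot 40 mm below this point
- tray: the tray with its foot block (80 x 84 x 20 mm, fixed); origin at plinth-board level. At the bottom of the eye, 20 mm down, lies the flat top of the plinth with a blind hole 14 mm across, 24 mm deep, for the peg. The hole is out of sight and not in the middle: its centre lies up to 7 mm off the eye's centre along x and along y (up to 10 mm in all)
- deck: the sloped floor of the tray (fixed, plywood). Origin: on the floor at the foot of the back stop, half-way across. x runs along the lanes, down the slope (12 degrees), to the back stop's face at x = 0; y across the lanes to the robot's left, z square to the floor. The floor starts at x = -175 mm (upper end, near the robot, open). Friction holds a box on the slope: it must be pushed down
- lane0 (a point): leftmost of five equal lanes: point on the floor at the foot of the back stop in mid-lane; axes as the deck. Lanes are 38 mm wide, 42 mm apart; ribs between them 10 mm high, outer rails 14 mm. A clear plastic strip, 4 mm thick, its underside 33 mm above the floor, covers the last 20 mm of every lane before the back stop
- lane1 (a point): the same point of the second lane from the left
- lane2 (a point): the same point of the third lane from the left
- lane3 (a point): the same point of the fourth lane from the left
- lane4 (a point): the same point of the rightmost lane
- jar: bystander: clear button jar with white screw cap, 66 mm across, 81 mm high; origin at the middle of its underside
- thimble: bystander: steel thimble, 20 mm across, 22 mm high; origin under it
- egg: bystander: wooden darning egg standing on its blunt end, 49 mm across, 64 mm high; origin under it
- pincushion: bystander: red ceramic pincushion base, 80 mm across, 36 mm high; origin under it
- tape: bystander: steel tape-measure case, 56 mm across, 18 mm high; origin under it
- spool_a: bystander: thread spool standing up, 29 mm across, 44 mm high; origin under it
- spool_b: bystander: thread spool standing up, 29 mm across, 44 mm high; origin under it
- box0_mid (a point): a white plastic bobbin box with its flip-top lid shut, 60 x 34 x 26 mm (x, y, z), about 70 g, lying flat on the table; this point is its centre, x along its length (the number of boxes varies: absent ones are None)
- box1_mid (a point): a white plastic bobbin box with its flip-top lid shut, 60 x 34 x 26 mm (x, y, z), about 70 g, lying flat on the table; this point is its centre, x along its length
- box2_mid (a point): a white plastic bobbin box with its flip-top lid shut, 60 x 34 x 26 mm (x, y, z), about 70 g, lying flat on the table; this point is its centre, x along its length
- box3_mid (a point): a white plastic bobbin box with its flip-top lid shut, 60 x 34 x 26 mm (x, y, z), about 70 g, lying flat on the table; this point is its centre, x along its length
- box4_mid (a point): a white plastic bobbin box with its flip-top lid shut, 60 x 34 x 26 mm (x, y, z), about 70 g, lying flat on the table; this point is its centre, x along its length
There are look-alikes about, which are no part of the job. Leave any orange or pink look-alike of the part that bears box3_mid alone. What is shaped like the part that bears box2_mid but black is not meant.

How it is judged:
By the outcome, as a careful person would: the job done as asked, in the order asked, and still so for the second after the job is handed in, with the robot touching nothing.
Of box0, box1, box2, box3, box4 only 3 to 5 are there at a start; the rules pass over those that are not, and their reading is None.
At some moment in a run one of box0, box1, box2, box3, box4 may be knocked a few centimetres aside while the robot is not near it.
It also fails if it takes over 210 s, if anything falls off the work surface, if the arm or the gripper's body presses on something with over 40 N, if the wrist force passes 120 N, or if a joint passes its speed limit or range.

## Working session

There is one attempt and no reset: what is moved stays moved. The work goes in short steps, each a Python script; the robot and the scene stay as the last script left them, time stands still between calls to the robot, and variables do not carry over. Pictures are saved under pics/ and viewed, at most 14 in all, crops included, and the job is handed in when it is done.

```bash
ls; mkdir -p pics; cat > h.py <<'E'
import numpy as np, cv2
from scipy.spatial.transform import Rotation as Rn
from cell import robot, grip, kin, viewer
def snap(cam,fn=None):
    ci=viewer.camera_info(cam); im=viewer.read_camera(cam)
    if fn: cv2.imwrite('pics/'+fn,im[:,:,::-1])
    return ci,im
def c2w(ci,p): return np.array(ci['R']).T@(np.array(p)-np.array(ci['t']))
def proj(ci,X):
    c=np.array(ci['R'])@np.array(X,float)+np.array(ci['t']); s=c[:2]/c[2]; s=s*(1+ci['k1']*(s@s))
    return (np.array(ci['camera_matrix'])@[s[0],s[1],1])[:2]
def ray(ci,uv):
    K=np.array(ci['camera_matrix']); d=np.linalg.solve(K,[uv[0],uv[1],1])[:2]; s=d.copy()
    for _ in range(20): s=d/(1+ci['k1']*(s@s))
    R=np.array(ci['R']); return -R.T@np.array(ci['t']), R.T@np.array([s[0],s[1],1])
def atz(ci,uv,z):
    o,d=ray(ci,uv); return o+d*(z-o[2])/d[2]
def down(yaw): # tool y (closing) axis at angle yaw+90; tool x at angle yaw
    c,s=np.cos(yaw),np.sin(yaw)
    return Rn.from_matrix(np.array([[c,s,0],[s,-c,0],[0,0,-1.]])).as_rotvec()
E
python3 - <<'E'
from h import *
np.set_printoptions(precision=1,suppress=True)
print(robot.observe())
for cam in ('scene','top'):
    ci,im=snap(cam,cam+'0.png'); print(cam,ci['k1'],c2w(ci,[0,0,0]),np.array(ci['R']).tolist(),ci['camera_matrix'])
    for n in ['peg_knob','peg_foot','eye','tray','deck','lane0','lane4','box0_mid','jar','egg','pincushion','tape','spool_a','thimble']:
        print(n,[(round(d['confidence'],2),c2w(ci,d['at'])) for d in viewer.pinpoint(n,cam)])
E
```

```text
pics
{'t': 0.0, 'joints': array([ 1.2,  0.5, -0. ,  1.6,  0. ,  1.1, -0.1]), 'joint_velocities': array([ 0.,  0., -0., -0.,  0.,  0.,  0.]), 'joint_torque': array([  0. , -52.1,  -0. , -24.4,  -0.1,   0. ,   0. ]), 'tcp_pos': array([ 237.1, -604.6,  213.6]), 'tcp_rot': array([-3.1, -0.6,  0. ]), 'contact_force': array([0.2, 0.1, 0.3]), 'wrist_torque': array([ 0.,  0., -0.]), 'grip_force': 0.0, 'grip_width': 1.001694435112724}
scene 0.01109630970229851 [1255.3 -226.9  942. ] [[0.33582665045598703, 0.9419207244933075, 0.0024103139868206676], [0.7275403093487002, -0.2577657978392047, -0.6358001979687612], [-0.5982520865958678, 0.2152722514267014, -0.7718499197702681]] [[395.6   0.  279.7]
 [  0.  395.6 212.9]
 [  0.    0.    1. ]]
peg_knob [(0.69, array([371.5, 244.2,  71.3])), (0.31, array([584.9,  37.5,  51.4]))]
peg_foot [(0.68, array([ 562.9, -157.3,   13.8])), (0.64, array([367.6, 248.8,   7.4])), (0.55, array([389.5,  82. ,  -1.3]))]
eye [(0.62, array([584.6,  36.2,  49. ])), (0.57, array([ 706.4, -134.4,    1.5]))]
tray [(0.91, array([585., 147.,  31.])), (0.36, array([808.4, -14
[... 1933 characters left out ...]
9, 237. ,  49.1])), (0.96, array([664.6, 188.7,  46.7])), (0.87, array([669. , 108.4,  43.6])), (0.66, array([665. , 278.7,  41.1])), (0.61, array([665.1, 154.1,  45.2]))]
lane4 [(0.96, array([665.9, 237. ,  49.1])), (0.96, array([664.6, 188.7,  46.7])), (0.87, array([669. , 108.4,  43.6])), (0.66, array([665. , 278.7,  41.1])), (0.61, array([665.1, 154.1,  45.2]))]
box0_mid []
jar [(0.69, array([ 727. , -256.4,    0.4]))]
egg [(0.47, array([812.4, -17.9,  -2. ]))]
pincushion [(0.6, array([444.3, 462.2,  -1.5]))]
tape [(0.54, array([ 639.5, -463.5,   -2.5]))]
spool_a [(0.63, array([392.4, -29. ,  -0.5])), (0.41, array([386.7,  79.6,   2.2]))]
thimble [(0.41, array([ 700.2, -132.3,   -0.4]))]
```

View pics/scene0.png

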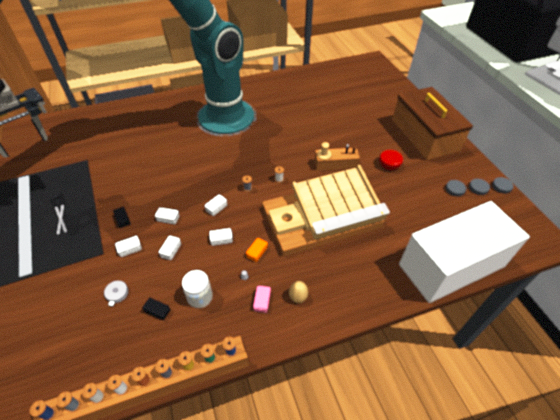

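View pics/top0.png

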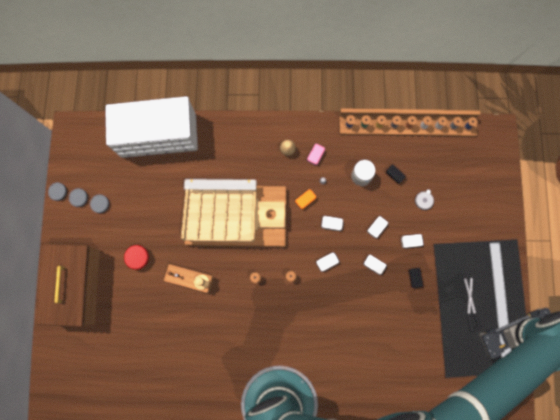

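The views show five white boxes (scene px (167,215), (216,205), (128,246), (170,247), (221,237)), two black, one orange and one pink decoy. The peg stands at scene (325,150) with tools to its left side, and the tray eye is at (287,216). Next I look at the peg and the eye with the wrist camera.

```bash
python3 - <<'E'
from h import *
np.set_printoptions(precision=1,suppress=True)
ci=viewer.camera_info('wrist'); o=robot.observe()
Rt=Rn.from_rotvec(o['tcp_rot']).as_matrix()
print('cam in tool',Rt.T@(c2w(ci,[0,0,0])-o['tcp_pos']),'axis',Rt.T@np.array(ci['R']).T)
for y in (90,-90):
    q=kin.ik([372,246,240],down(np.radians(y))); q2=kin.ik([584,37,90],down(np.radians(y))); print(y,q,q2)
yaw=np.radians(90) if kin.ik([372,246,240],down(np.pi/2)) is not None else -np.pi/2
robot.movep([390,225,240],down(yaw)); 
ci,im=snap('wrist','w1.png')
for n in ('peg_knob','peg_foot'): print(n,[(round(d['confidence'],2),c2w(ci,d['at'])) for d in viewer.pinpoint(n,'wrist')])
print(robot.observe()['tcp_pos'],robot.observe()['t'])
robot.movep([584,60,260],down(yaw)); 
ci,im=snap('wrist','w2.png')
for n in ('eye','lane0','deck','tray'): print(n,[(round(d['confidence'],2),c2w(ci,d['at'])) for d in viewer.pinpoint(n,'wrist')])
print(robot.observe()['tcp_pos'],robot.observe()['t'])
import pickle; pickle.dump(ci,open('ci2.pkl','wb'))
a=cv2.imread('pics/w1.png');b=cv2.imread('pics/w2.png');cv2.imwrite('pics/w12.png',cv2.resize(np.hstack([a,b]),(800,300)))
E
```

```text
cam in tool [  71.9   -0.7 -170. ] axis [[-0.  -1.  -0.3]
 [ 1.  -0.  -0. ]
 [ 0.  -0.3  1. ]]
90 [ 0.5  0.4 -1.3  2.   0.4  1.1 -1. ] [ 0.3  0.6 -0.6  1.8  0.4  0.8 -0.5]
-90 [ 0.4  0.3 -1.3  2.   0.4  1.1  2.1] [ 0.7  1.  -1.3  1.8  1.1  1.2  2.2]
peg_knob [(0.97, array([369.9, 242.9,  71.7]))]
peg_foot []
[390.3 224.7 239.9] 4.6167
eye [(0.9, array([584.4,  33.2,  50.7])), (0.56, array([810.9, -11. ,  -0.1]))]
lane0 [(0.95, array([668. , 106.1,  47. ])), (0.84, array([668.4, 155.1,  44.4])), (0.73, array([668.4, 236.7,  46.5])), (0.72, array([668.2, 277.8,  45. ])), (0.64, array([666.7, 198.4,  46.8]))]
deck [(0.7, array([670. , 195.5,  46.6])), (0.64, array([ 431.3, -298. ,    9.4]))]
tray [(0.95, array([583.5, 143.1,  29.3]))]
[583.4  61.3 260.4] 5.8667
```

View pics/w12.png

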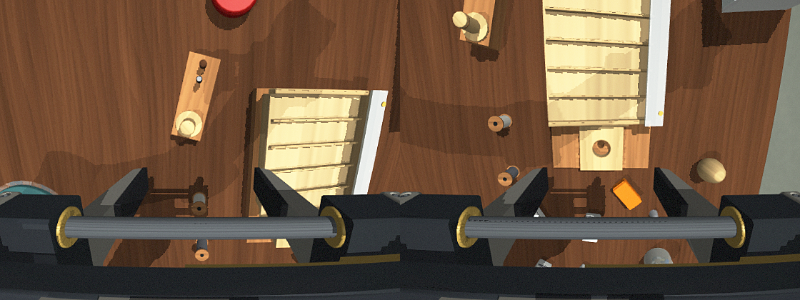

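```bash
python3 - <<'E'
from h import *
import pickle
np.set_printoptions(precision=1,suppress=True)
ci2=pickle.load(open('ci2.pkl','rb'))
# recompute ci for w1: same orientation, shift by tcp difference
ci1=dict(ci2); R=np.array(ci2['R']); c=c2w(ci2,[0,0,0])+np.array([390.3,224.7,239.9])-np.array([583.4,61.3,260.4]); ci1['t']=-R@c
out=[]
for fn,ci,X,r in (('w1',ci1,[371,245,89],12),('w2',ci2,[584.4,35,48],17)):
    g=cv2.cvtColor(cv2.imread(f'pics/{fn}.png'),cv2.COLOR_BGR2GRAY)
    u=proj(ci,X); rp=np.linalg.norm(proj(ci,np.add(X,[r,0,0]))-u); x,y=np.round(u).astype(int)-50
    crop=cv2.resize(g[y:y+100,x:x+100],None,fx=4,fy=4,interpolation=cv2.INTER_CUBIC)
    cs=cv2.HoughCircles(cv2.GaussianBlur(crop,(5,5),0),cv2.HOUGH_GRADIENT,1,30,param1=80,param2=15,minRadius=int(rp*3.4),maxRadius=int(rp*4.6))
    v=cv2.cvtColor(crop,cv2.COLOR_GRAY2BGR); print(fn,u,rp*4)
    for k,cc in enumerate(cs[0][:3]):
        p=cc[:2]/4+[x,y]; print(k,p,cc[2],atz(ci,p,X[2])); cv2.circle(v,(int(cc[0]),int(cc[1])),int(cc[2]),[(0,0,255),(0,255,0),(255,0,0)][k],1)
    out.append(v)
cv2.imwrite('pics/c1.png',np.hstack(out))
E
```

```text
w1 [263.5 180.2] 43.892500165805984
0 [262.4 178.6] 39.2 [369.8 246.7  89. ]
w2 [281.8 207.4] 50.98954468778753
0 [282.1 207.1] 52.1 [584.9  35.3  48. ]
```

View pics/c1.png

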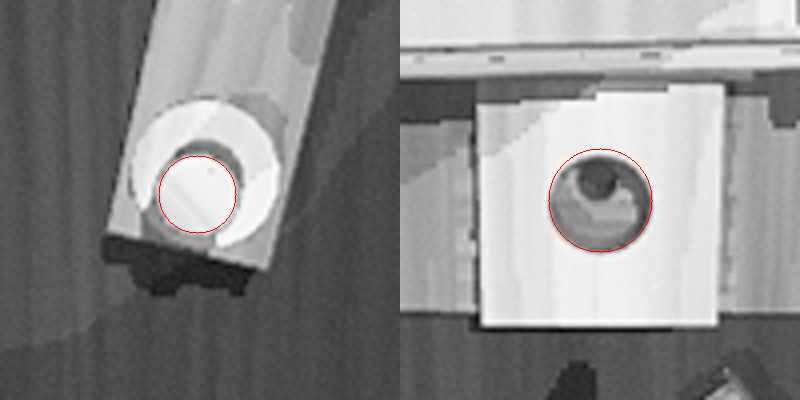

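Picture: knob top at w1 (262,179), eye at w2 (282,207). A dark round spot inside the eye at about w2 (281,202) may be the hole, so the search will start there. Next I take the peg.

```bash
python3 - <<'E'
from h import *
import pickle
np.set_printoptions(precision=2,suppress=True)
ci2=pickle.load(open('ci2.pkl','rb'))
print('hole guess',atz(ci2,[281.5,202.5],28))
r=down(np.pi/2)
robot.movep([370,246.5,140],r); robot.servo_line([370,246.5,57],feed=80)
grip(0.0,35); o=robot.observe(); print(o['grip_width'],o['grip_force'],o['tcp_pos'],o['contact_force'])
robot.servo_line([370,246.5,115],feed=60); o=robot.observe(); print(o['grip_width'],o['contact_force'],o['tcp_pos'],o['t'])
robot.servo_line([584.9,35.3,125],feed=200); 
snap('wrist','w3.png'); o=robot.observe(); print(o['grip_width'],o['contact_force'],o['tcp_pos'],o['tcp_rot'],r,o['t'])
E
```

```text
hole guess [584.09  36.85  28.  ]
0.25364849378854265 34.99997556209564 [369.97 246.47  56.98] [0.01 0.13 0.34]
0.25540912385232895 [-0.76 -0.44 -0.66] [369.84 246.29 114.73] 10.3917
0.2583450201660978 [ 0.69 -0.33  0.14] [584.28  36.28 125.13] [-2.22 -2.22  0.  ] [2.22 2.22 0.  ] 12.1
```

View pics/w3.png

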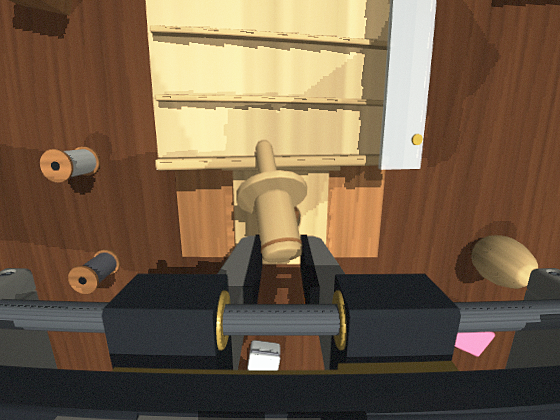

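```bash
python3 - <<'E'
from h import *
np.set_printoptions(precision=1,suppress=True)
ci=viewer.camera_info('wrist'); o=robot.observe(); p=o['tcp_pos']; print(p)
for n,dz in (('top',32),('knob',12),('flange',-8-2.5),('foot',-53)): print(n,proj(ci,p+[0,0,dz]))
E=None
print(proj(ci,p+[0,0,-53])-proj(ci,p+[1,0,-53]),proj(ci,p+[0,0,-53])-proj(ci,p+[0,1,-53]))
viewer.read_camera('scene')
for n in ('peg_knob','peg_foot'):
    cs=viewer.camera_info('scene'); print(n,[(round(d['confidence'],2),c2w(cs,d['at'])) for d in viewer.pinpoint(n,'scene')])
viewer.read_camera('wrist')
for n in ('peg_knob','peg_foot'):
    print(n,[(round(d['confidence'],2),c2w(ci,d['at'])) for d in viewer.pinpoint(n,'wrist')])
E
```

```text
[584.3  36.3 125.1]
top [279.9 275.5]
knob [280.1 259.2]
flange [280.2 244.7]
foot [280.3 224.7]
[-1.3 -0. ] [-0.   1.2]
peg_knob []
peg_foot [(0.64, array([572.1, 103.3,  81.5])), (0.44, array([ 709. , -133.9,   -1.5])), (0.41, array([664.4, 276.9,  48.2]))]
peg_knob [(0.59, array([579.2,  54. , 125.5]))]
peg_foot [(0.86, array([570.1,  99.9,  81.4])), (0.22, array([583.8, 146.1,  26.1]))]
```

The peg has pivoted to about 45° in the grip: the wrist and scene views agree on the foot at (571,101,81). My travel height was too low, and the shank caught the tray's upper corner. I'll use the eye as a fixture to stand it up again, starting with the foot above the eye.

```bash
python3 - <<'E'
from h import *
np.set_printoptions(precision=1,suppress=True)
robot.servo_line([584.3,36,140],feed=40)
robot.servo_line([598,-25,115],feed=50)
ci,im=snap('wrist','w4.png'); a=im
for n in ('peg_knob','peg_foot'): print(n,[(round(d['confidence'],2),c2w(ci,d['at'])) for d in viewer.pinpoint(n,'wrist')])
cs,im=snap('scene','s4.png')
for n in ('peg_knob','peg_foot'): print(n,[(round(d['confidence'],2),c2w(cs,d['at'])) for d in viewer.pinpoint(n,'scene')])
o=robot.observe(); print(o['tcp_pos'],o['grip_width'],o['t'])
x,y=proj(cs,[585,20,90]).astype(int)
b=cv2.resize(im[y-50:y+55,x-70:x+70],(560,420))
cv2.imwrite('pics/v4.png',cv2.resize(np.hstack([a,b]),(800,300))[:,:,::-1])
E
```

```text
peg_knob [(0.71, array([594.7,  -7.2, 116.1]))]
peg_foot [(0.89, array([582.7,  38.4,  68.8]))]
peg_knob [(0.45, array([665.1, 146.7,  47.2])), (0.42, array([602.8,  -9.1, 114.2]))]
peg_foot [(0.6, array([584.6,  41.1,  75.7])), (0.59, array([ 707. , -133.4,    3.5]))]
[598.  -24.9 115.1] 0.25423665235701326 14.725
```

View pics/v4.png

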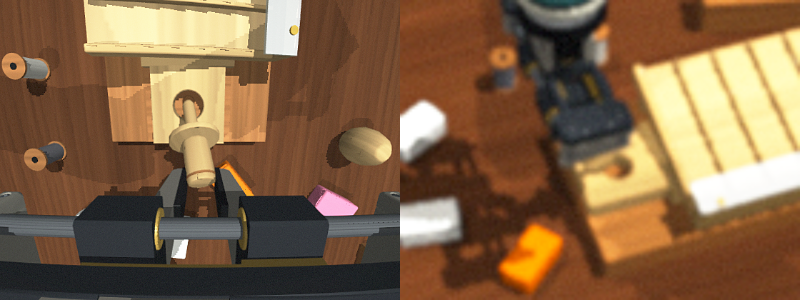

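Seen in the picture: the peg leans with its foot right over the eye (left view (185,100)), held by the top of the knob. I'll lower the foot about 9 mm into the eye and swing the grip over in an arc to stand the peg up.

```bash
python3 - <<'E'
from h import *
np.set_printoptions(precision=1,suppress=True)
def st(k): o=robot.observe(); print(k,o['tcp_pos'],o['contact_force'],round(o['grip_width'],3))
X=598.5
robot.servo_line([X,-24.5,84],feed=40); st('low')
robot.servo_line([X,-19,84],feed=20); st('wall')
for d in (40,33,26,19,12,6,0):
    t=np.radians(d); robot.servo_line([X,43-86*np.sin(t),24+86*np.cos(t)],feed=40); st(d)
ci,a=snap('wrist')
for n in ('peg_knob','peg_foot'): print(n,[(round(d['confidence'],2),c2w(ci,d['at'])) for d in viewer.pinpoint(n,'wrist')])
cs,im=snap('scene')
for n in ('peg_knob','peg_foot'): print(n,[(round(d['confidence'],2),c2w(cs,d['at'])) for d in viewer.pinpoint(n,'scene')])
x,y=proj(cs,[585,40,90]).astype(int)
b=cv2.resize(im[y-50:y+55,x-70:x+70],(560,420))
cv2.imwrite('pics/v5.png',cv2.resize(np.hstack([a,b]),(800,300))[:,:,::-1])
E
```

```text
low [598.7 -24.4  84.2] [ 0.9  0.1 -0.4] 0.258
wall [598.5 -18.8  84.1] [ 0.7  0.6 -0.5] 0.252
40 [598.5 -12.4  90.1] [-0.5 -1.  -0.8] 0.257
33 [598.   -5.1  96.4] [-1.6 -4.8  2.1] 0.253
26 [597.4   4.5 101.4] [-4.3 -4.4  2.1] 0.253
19 [597.7  15.  105.1] [-4.5 -2.   0.6] 0.247
12 [598.2  25.4 107.9] [-4.  -2.5  0.9] 0.253
6 [598.2  34.  109.3] [-4.7 -2.2 -0.7] 0.248
0 [598.3  42.8 109.9] [-4.4 -2.5 -0.8] 0.249
peg_knob [(0.62, array([595.8,  48.8, 105.3])), (0.47, array([666.3, 193.9,  44.7]))]
peg_foot []
peg_knob [(0.63, array([601.9,  49.1, 108.3]))]
peg_foot [(0.49, array([591.8,  42.7,  44. ]))]
```

View pics/v5.png

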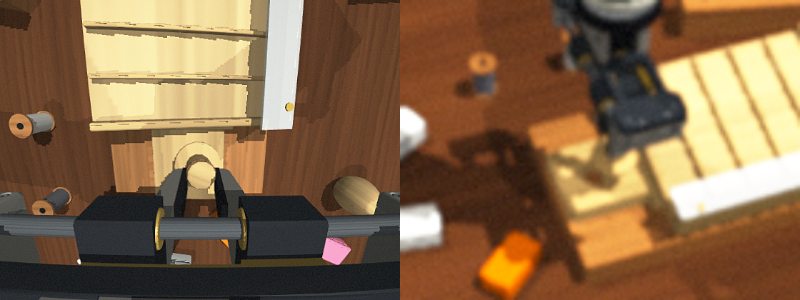

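The peg is upright now, with the flange at (198,165) just in front of the knob at (202,178). I'll centre it, lower until the foot touches, then slide the pads down the knob at a light grip.

```bash
python3 - <<'E'
from h import *
np.set_printoptions(precision=1,suppress=True)
def st(k): o=robot.observe(); print(k,o['tcp_pos'],o['contact_force'],round(o['grip_width'],3)); return o
X,Y=590,35.5
robot.servo_line([X,Y,111],feed=20); f0=st('c')['contact_force']
z=111
while z>85:
    z-=1.5; robot.servo_line([X,Y,z],feed=20); o=robot.observe()
    if o['contact_force'][2]-f0[2]>4: break
st('touch'); grip(0.0,7); st('light')
zt=z
while z>zt-20:
    z-=2; robot.servo_line([X,Y,z],feed=20); o=st('')
    if abs(o['contact_force']).max()>25: break
grip(0.0,35); o=st('grip'); print(o['t'])
ci,a=snap('wrist')
for n in ('peg_knob','peg_foot'): print(n,[(round(d['confidence'],2),c2w(ci,d['at'])) for d in viewer.pinpoint(n,'wrist')])
cs,im=snap('scene')
for n in ('peg_knob','peg_foot'): print(n,[(round(d['confidence'],2),c2w(cs,d['at'])) for d in viewer.pinpoint(n,'scene')])
cv2.imwrite('pics/v6.png',a[:,:,::-1])
E
```

```text
c [590.3  35.7 111.2] [-0.8  0.3 -1. ] 0.25
touch [589.7  35.4  83.8] [-5.9 -1.3  0.7] 0.249
light [590.5  35.7  84. ] [-2.3 -0.8 -1.5] 0.265
 [590.6  35.6  82.4] [-2.  -1.   2.7] 0.271
 [590.8  35.7  81.1] [-3.7 -2.5  7.5] 0.267
 [590.8  35.9  79.5] [-4.5 -1.1 10. ] 0.269
 [590.8  36.   77.5] [-5.1 -0.8 10.8] 0.27
 [590.6  36.2  75.6] [-4.5 -0.8 11.1] 0.274
 [590.6  36.3  73.6] [-4.7 -0.6 11.3] 0.278
 [590.4  36.4  71.5] [-6.5 -1.2 11.3] 0.279
 [590.3  36.4  69.5] [-6.  -0.7 11.9] 0.281
 [590.1  36.4  67.5] [-5.7 -0.6 11.9] 0.283
 [590.   36.5  65.4] [-6.9 -0.6 12.3] 0.284
grip [588.9  36.5  65.3] [-9.1  0.  13.9] 0.268
27.3167
peg_knob [(0.76, array([590.3,  44.3,  76.6])), (0.58, array([667.8, 153. ,  42.8])), (0.26, array([384.1,  78.2,   3. ]))]
peg_foot []
peg_knob [(0.5, array([592.4,  42.3,  80.5])), (0.44, array([669.1, 236.3,  50.3])), (0.37, array([585.8,  36.3,  50.9]))]
peg_foot []
```

View pics/v6.png

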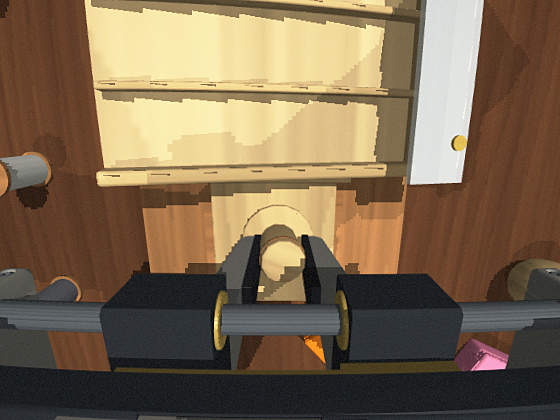

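The knob now reads z≈78 (it would be 73 at home and 93 standing on the plinth), so the foot has found the hole. I'll release, look straight at it, and measure how far it is from home.

```bash
python3 - <<'E'
from h import *
np.set_printoptions(precision=1,suppress=True)
def st(k): o=robot.observe(); print(k,o['tcp_pos'],o['contact_force'],round(o['grip_width'],3)); return o
grip(0.55); st('open')
robot.servo_line([590,36.5,150],feed=120); robot.servo_line([590,25,230],feed=150)
ci,a=snap('wrist')
for n in ('peg_knob','peg_foot','eye'): print(n,[(round(d['confidence'],2),c2w(ci,d['at'])) for d in viewer.pinpoint(n,'wrist')])
cs,im=snap('scene')
for n in ('peg_knob','peg_foot'): print(n,[(round(d['confidence'],2),c2w(cs,d['at'])) for d in viewer.pinpoint(n,'scene')])
x,y=proj(ci,[590,43,75]).astype(int); A=cv2.resize(a[y-53:y+52,x-70:x+70],(560,420))
x,y=proj(cs,[590,43,75]).astype(int)
b=cv2.resize(im[y-53:y+52,x-70:x+70],(560,420))
cv2.imwrite('pics/v7.png',cv2.resize(np.hstack([A,b]),(800,300))[:,:,::-1]); print(robot.observe()['t'])
for h in (73,78): print(proj(ci,[590,43,h+20]),proj(cs,[590,43,h+20]))
E
```

```text
open [590.2  35.5  63.9] [-0.4  0.4  0.6] 0.549
peg_knob [(0.95, array([582.5,  37.2,  76.7]))]
peg_foot []
eye [(0.9, array([583.3,  35.5,  49.4]))]
peg_knob [(0.48, array([ 561.2, -160.3,   12.6])), (0.45, array([588.7,  38.1,  78. ]))]
peg_foot [(0.65, array([582.2,  39.9,  11. ])), (0.3, array([668.3, 275.5,  50.8]))]
30.0833
[281.1 183.6] [289.9 208. ]
[281.1 184.4] [289.9 206.8]
```

View pics/v7.png

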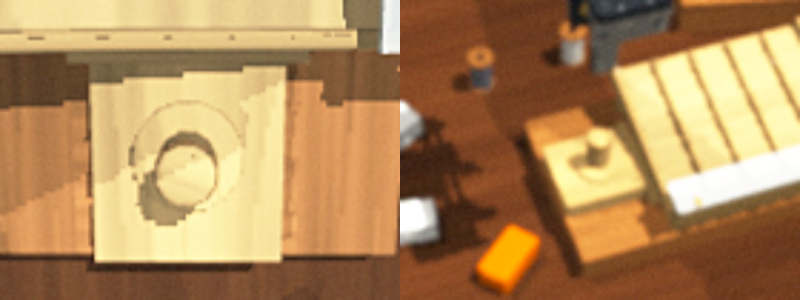

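The peg stands upright in the hole with its flange at or near the foot block. I'll press it home with the shut fingers on top of the knob, where contact should come at TCP z≈93.

```bash
python3 - <<'E'
from h import *
np.set_printoptions(precision=1,suppress=True)
def st(k): o=robot.observe(); print(k,o['tcp_pos'],o['contact_force'],round(o['t'],1)); return o
grip(0.0,20)
X,Y=584,37.3
robot.servo_line([X,Y,110],feed=150); f0=st('')['contact_force'][2]
z=102
while z>84:
    robot.servo_line([X,Y,z],feed=30); o=robot.observe(); f=o['contact_force'][2]-f0
    if f>2: st(z)
    if f>28: break
    z-=1
robot.servo_line([X,Y,130],feed=150)
robot.servo_line([590,25,230],feed=200)
ci,a=snap('wrist')
print([(round(d['confidence'],2),c2w(ci,d['at'])) for d in viewer.pinpoint('peg_knob','wrist')])
# boxes from top
cs,im=snap('top','top8.png')
hsv=cv2.cvtColor(im,cv2.COLOR_RGB2HSV)
m=((hsv[...,1]<45)&(hsv[...,2]>140)).astype(np.uint8)
n,l,s,c=cv2.connectedComponentsWithStats(m)
for i in range(1,n):
    if 100<s[i,4]<500:
        ys,xs=np.where(l==i); P=np.array([atz(cs,(x,y),26)[:2] for x,y in zip(xs,ys)],np.float32)
        print(c[i],s[i,4],cv2.minAreaRect(P))
E
```

```text
[584.7  37.5 110.9] [0.1 0.4 0.2] 31.9
95 [584.2  37.4  95.5] [-1.9 -0.4  5.1] 34.0
94 [584.2  37.4  95.4] [-4.7 -1.1 12.7] 34.3
93 [584.3  37.4  95.4] [-5.9 -2.2 19.3] 34.5
92 [584.3  37.4  95.4] [-8.9 -2.6 26.3] 34.8
91 [584.4  37.4  95.3] [-10.6  -4.2  32.9] 35.0
[(0.6, array([583.1,  39.2,  77.6])), (0.17, array([581.1, 143.1,  29.3]))]
[96.5 47.2] 118 ((1176.8480224609375, 655.0377197265625), (49.599082946777344, 106.66213989257812), 36.48042678833008)
[363.9 170.1] 375 ((734.72412109375, -263.73876953125), (68.17671966552734, 67.44146728515625), 89.06157684326172)
[ 56.2 190.8] 135 ((657.260498046875, 745.0618896484375), (44.524024963378906, 43.16289520263672), 31.555416107177734)
[ 77.  196.9] 145 ((638.6451416015625, 671.3878173828125), (44.00971984863281, 41.060726165771484), 5.095271110534668)
[424.5 199.5] 258 ((637.201904296875, -457.41925048828125), (55.98842239379883, 57.65031433105469), 18.928306579589844)
[ 98.5 203.3] 152 ((616.3076782226562, 596.3619995117188), (43.171321868896484, 44.393672943115234), 0.43571794033050537)
[369.4 225.1] 253 ((554.5316162109375, -278
[... 459 characters left out ...]
76593017578125, -204.28318786621094), (38.74473571777344, 143.3113250732422), 33.94219207763672)
[469.7 295.5] 143 ((334.9533996582031, -590.0801391601562), (102.91473388671875, 23.156057357788086), 1.717419981956482)
[377.4 327.1] 204 ((237.62582397460938, -297.2890319824219), (21.716909408569336, 114.68949127197266), 28.097105026245117)
[375.8 367.2] 416 ((113.6210708618164, -281.3087158203125), (165.52845764160156, 91.44718933105469), 22.41517448425293)
[295.9 374.4] 129 ((93.0194091796875, -45.4924430847168), (129.41940307617188, 28.880428314208984), 58.329139709472656)
[307.6 407.9] 102 ((1.5088233947753906, -86.3438720703125), (80.99671173095703, 20.583341598510742), 9.316967964172363)
```

Contact at 95.4 stays rigid up to 33 N, and that implies a foot-block top at about 50.4. I'll check that by touching the block, then take a tray view with a model overlay to get accurate lane poses.

```bash
cat >> h.py <<'E'
def deckR(yaw,tilt=np.radians(12)):
    return Rn.from_euler('ZY',[yaw,tilt]).as_matrix()   # x down the slope
E
python3 - <<'E'
from h import *
import pickle
np.set_printoptions(precision=1,suppress=True)
def st(k): o=robot.observe(); print(k,o['tcp_pos'],o['contact_force'],round(o['t'],1)); return o
X,Y=585,2
robot.servo_line([X,Y,110],feed=250); robot.servo_line([X,Y,60],feed=150); f0=robot.observe()['contact_force'][2]
z=55
while z>44:
    robot.servo_line([X,Y,z],feed=40); o=robot.observe()
    if o['contact_force'][2]-f0>4: break
    z-=1
st(z); robot.servo_line([X,Y,110],feed=250)
robot.servo_line([590,110,260],feed=250)
P=[]
ci,a=snap('wrist'); pickle.dump(ci,open('ci9.pkl','wb')); cv2.imwrite('pics/w9.png',a[:,:,::-1])
for cam in ('wrist','top','scene'):
    c=viewer.camera_info(cam)
    if cam!='wrist': viewer.read_camera(cam)
    for n in ('lane0','deck'):
        L=[c2w(c,d['at']) for d in viewer.pinpoint(n,cam)]; print(cam,n,np.array(L))
print(robot.observe()['t'])
# overlay
def ov(D,yaw,v):
    R=deckR(yaw)
    for k in range(6):
        yy=105-42*k
        pts=[proj(ci,D+R@[x,yy,10 if 0<k<5 else 14]) for x in (-175,-20)]
        cv2.line(v,*[tuple(int(t) for t in np.round(np.array(p)*10/7)) for p in pts],(0,0,255),1)
    pts=[proj(ci,D+R@[-175,y,0]) for y in (103,-103)]
    cv2.line(v,*[tuple(int(t) for t in np.round(np.array(p)*10/7)) for p in pts],(255,0,0),1)
v=cv2.resize(a[:,:,::-1],(800,600)); ov(np.array([667.5,194.5,46.2]),0.0,v); cv2.imwrite('pics/o9.png',v)
E
```

```text
50 [585.2   2.   50.5] [-0.5  0.2  5.9] 38.9
wrist lane0 [[668.4 278.8  48.1]
 [666.  151.1  45.7]
 [667.5 195.5  48.8]
 [668.4 234.2  52.8]
 [665.8 109.3  47.2]]
wrist deck [[670.  192.8  49. ]]
top lane0 [[665.7 151.4  48. ]
 [666.8 278.2  43.1]
 [667.9 234.9  46. ]
 [666.4 190.5  48.8]]
top deck [[665.  192.8  49.5]]
scene lane0 [[666.4 194.2  46.1]
 [667.6 148.9  48.9]
 [663.7 278.   51.2]
 [668.1 110.3  49.2]
 [670.1 237.4  50.2]
 [673.9 197.9  45.6]]
scene deck [[670.7 196.6  46.3]]
40.6417
```

View pics/o9.png

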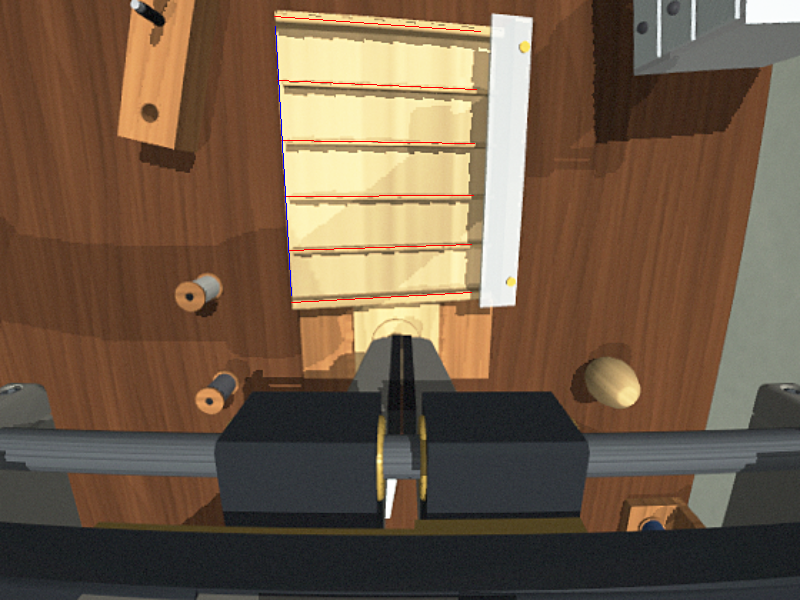

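The block top measures 50.5, so the peg is home (knob top 95.4). The overlay lies on the ribs and upper edge, so the deck is at about (667.5, 194.3, 47.5) with yaw 0. Now the first box.

```bash
cat > job.py <<'E'
from h import *
from scipy.optimize import minimize
np.set_printoptions(precision=1,suppress=True)
D=np.array([667.5,194.3,47.5]); DR=deckR(0.)
def st(k): o=robot.observe(); print(k,o['tcp_pos'],o['contact_force'],round(o['grip_width'],3),round(o['t'],1)); return o
def boxfit(ci,im,xy,rad=45,tag=None):
    hsv=cv2.cvtColor(im,cv2.COLOR_RGB2HSV); m=((hsv[...,1]<60)&(hsv[...,2]>95)).astype(np.uint8)
    m=cv2.morphologyEx(m,cv2.MORPH_OPEN,np.ones((3,3),np.uint8))
    n,l,s,c=cv2.connectedComponentsWithStats(m); best=None
    for i in range(1,n):
        w=atz(ci,c[i],16)[:2]; d=np.linalg.norm(w-xy)
        if s[i,4]>250 and s[i,4]<9000 and d<rad and (best is None or d<best[0]): best=(d,i,w)
    if best is None: return None
    mask=(l==best[1]).astype(np.uint8); ys,xs=np.where(mask)
    P=np.array([atz(ci,(x,y),26)[:2] for x,y in zip(xs[::3],ys[::3])]); P=P-P.mean(0)
    v=np.linalg.eigh(P.T@P)[1][:,1]; a0=np.arctan2(v[1],v[0])
    C=np.array([[x,y,z] for x in(-30,30) for y in(-17,17) for z in(0,26)],float)
    def cost(p):
        R=Rn.from_euler('z',p[2]/20).as_matrix(); pts=np.array([proj(ci,R@q+[p[0],p[1],0]) for q in C])
        h=cv2.convexHull((pts*16).astype(np.int32)); g=np.zeros_like(mask); cv2.fillConvexPoly(g,h,1,shift=4)
        return 1-(g&mask).sum()/max((g|mask).sum(),1)
    r=min((minimize(cost,[*best[2],20*(a0+da)],method='Nelder-Mead',options=dict(initial_simplex=[[best[2][0]+dx,best[2][1]+dy,20*(a0+da)+dz] for dx,dy,dz in((0,0,0),(8,0,0),(0,8,0),(0,0,5))])) for da in (0,.4,-.4)),key=lambda r:r.fun)
    return np.array([r.x[0],r.x[1],r.x[2]/20]),1-r.fun,mask.sum()
def look(xy,fn=None):
    robot.movep([xy[0]-45,xy[1],235],down(0.)); ci,im=snap('wrist',fn)
    return boxfit(ci,im,np.array(xy))
def deckrot(flip): return Rn.from_matrix(DR@Rn.from_rotvec(down(np.pi*flip)).as_matrix()).as_rotvec()
def dp(x,lane,h): return D+DR@np.array([x,84-42*lane,h])
def pick(p,h):
    q0=np.array(robot.observe()['joints']); best=None
    for k in range(-3,4):
        a=p[2]+k*np.pi; flip=int(round(a/np.pi))%2
        q=kin.ik([p[0],p[1],80],down(a)); q2=kin.ik(dp(-120,2,40),deckrot(flip))
        if q is None or q2 is None: continue
        c=abs(q-q0).max()+abs(q2-q).max()
        if best is None or c<best[0]: best=(c,a,flip)
    _,a,flip=best; grip(0.62)
    robot.movep([p[0],p[1],80],down(a)); robot.servo_line([p[0],p[1],h],feed=100)
    grip(0.0,25); o=st('grip'); robot.servo_line([p[0],p[1],180],feed=200)
    w=robot.observe()['grip_width']; print('held',w*92,flip)
    return flip, 0.33<w<0.42
def place(lane,flip,h):
    R=deckrot(flip)
    robot.movep(dp(-120,lane,90),R); robot.servo_line(dp(-120,lane,h+4),feed=150); f0=robot.observe()['contact_force']
    z=h+4
    while z>h-4:
        z-=1; robot.servo_line(dp(-120,lane,z),feed=30); f=(robot.observe()['contact_force']-f0)@DR[:,2]
        if f>4: break
    print('down at',z-h); st('put'); grip(0.52); robot.servo_line(dp(-120,lane,60),feed=200)
def push(lane,h,x0=-172):
    grip(0.0,20); robot.servo_line(dp(x0,lane,60),feed=250); robot.servo_line(dp(x0,lane,h),feed=150)
    robot.servo_line(dp(-80,lane,h),feed=60); f0=robot.observe()['contact_force']*0; x=-80
    while x<-62:
        x+=1.5; robot.servo_line(dp(x,lane,h),feed=30); f=-(robot.observe()['contact_force']-f0)@DR[:,0]
        if f>8: break
    print('push end',x,f); st('push'); robot.servo_line(dp(x-6,lane,h),feed=100); robot.servo_line(dp(x-6,lane,90),feed=250)
E
python3 - <<'E'
from job import *
p=look([438,-168],'b1.png'); print(p); st('look')
if p and p[1]>.8:
    flip,ok=pick(p[0],13)
    if ok: place(3,flip,13); snap('wrist','b1p.png'); push(3,12); snap('wrist','b1q.png')
    st('end')
E
```

```text
(array([ 439.7, -145.1,    2.1]), np.float64(0.9788166544923301), np.uint64(1354))
look [ 394.1 -167.   235.3] [ 0.  -0.3 -0. ] 0.004 42.0
grip [ 439.8 -145.3   13.4] [-1.2 -0.6  5.8] 0.367 45.5
held 33.90313455371814 0
down at -2
put [552.6 152.3  84.1] [-0.5 -0.5  6.3] 0.368 49.8
push end -66.5 12.661817779864
push [601.4 152.4  73.8] [-10.9  -1.2   9.7] 0.005 56.2
end [615.4 151.9 150.1] [ 0.1 -0.5 -0.9] 0.006 57.0
```

```bash
python3 - <<'E'
from job import *
ci,im=snap('scene'); x,y=proj(ci,[600,170,60]).astype(int); A=cv2.resize(im[y-75:y+75,x-100:x+100],(400,300),interpolation=cv2.INTER_CUBIC)
b=cv2.resize(cv2.imread('pics/b1q.png')[:,:,::-1],(400,300)); c=cv2.resize(cv2.imread('pics/b1p.png')[:,:,::-1],(400,300)); d=cv2.resize(cv2.imread('pics/b1.png')[:,:,::-1],(400,300))
cv2.imwrite('pics/v10.png',np.vstack([np.hstack([A,b]),np.hstack([c,d])])[:,:,::-1])
E
```

```text
(no output)
```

View pics/v10.png

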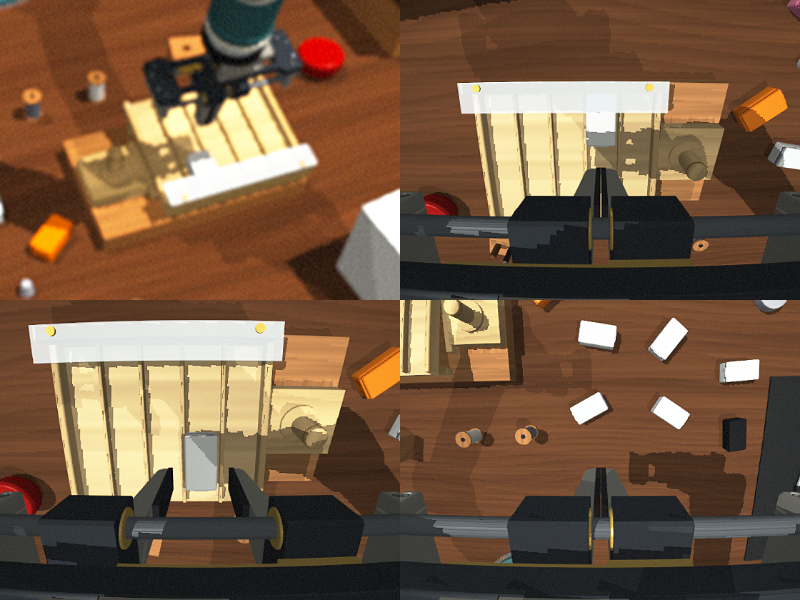

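The first box lies flat in lane 3, pushed under the strip to the stop (upper right view (600,125)). Next the two inner-lane boxes.

```bash
sed -i 's/194.3,47.5/194.3,46.2/' job.py; python3 - <<'E'
from job import *
for xy,lane,h in (([561,-163],2,13),([431,-295],1,13)):
    p=look(xy); print(p); 
    if not p or p[1]<.85: break
    flip,ok=pick(p[0],h)
    if not ok: break
    place(lane,flip,h); push(lane,h-1); snap('wrist',f'q{lane}.png'); st('end')
E
```

```text
(array([ 562.6, -159.4,    1.4]), np.float64(0.9650249821556032), np.uint64(1370))
grip [ 562.8 -159.6   13.4] [-0.5 -1.1  2. ] 0.367 61.6
held 33.64196792193942 0
down at -1
put [553.  194.2  84. ] [-0.8 -3.   7. ] 0.365 66.0
push end -68.0 9.170266114725965
push [601.1 194.4  72.6] [-7.8 -2.7  7.4] 0.005 72.1
end [613.9 193.9 149.2] [-0.5  0.8 -0.8] 0.007 72.9
(array([ 432.6, -293.3,    1. ]), np.float64(0.9726815240833933), np.uint64(1381))
grip [ 432.8 -293.5   13.3] [ 0.2 -0.7  2.7] 0.365 77.8
held 33.29387419391705 0
down at -1
put [553.  236.4  84. ] [ 0.1 -1.9  6.3] 0.368 82.7
push end -68.0 8.803318117336927
push [601.1 236.4  72.5] [-7.7 -2.3  6.1] 0.002 88.8
end [613.9 235.9 149.2] [-0.8 -0.9  0.8] 0.007 89.5
```

```bash
python3 - <<'E'
from job import *
for xy,lane,h in (([554,-279],4,17.5),([507,-413],0,17.5)):
    p=look(xy); print(p); 
    if not p or p[1]<.85: break
    flip,ok=pick(p[0],h)
    if not ok: break
    place(lane,flip,h); push(lane,h-1); st('end')
robot.movep([480,120,260],down(0.)); ci,a=snap('wrist'); c,t=snap('top','top11.png'); 
b=t[100:320,150:450]
cv2.imwrite('pics/v11.png',np.hstack([cv2.resize(a,(400,300)),cv2.resize(b,(400,300))])[:,:,::-1]); st('')
E
```

```text
(array([ 556.3, -280.2,    2.5]), np.float64(0.9763779527559056), np.uint64(1377))
grip [ 556.5 -280.5   18. ] [-0.5 -0.   2.2] 0.366 94.4
held 33.43018021323991 0
down at -1.0
put [554.  110.4  88.5] [-0.5 -0.9  7.5] 0.369 98.7
push end -68.0 9.737897076706432
push [602.1 110.4  76.9] [-8.2 -2.1  8.3] 0.006 104.7
end [614.8 110.3 150.5] [-0.2 -0.4 -0.4] 0.006 105.4
(array([ 507.8, -415.1,    1.7]), np.float64(0.9686609686609686), np.uint64(1378))
grip [ 508.  -415.4   18.1] [-0.7  0.1  2.7] 0.36 110.9
held 33.81419316618344 0
down at -1.0
put [553.9 278.4  88.5] [ 0.  -2.2  7.6] 0.368 116.2
push end -68.0 8.328490624481475
push [602.1 278.4  76.9] [-7.2 -2.3  6.1] 0.007 122.3
end [614.7 278.3 150.4] [ 0.3  0.6 -0.1] 0.008 123.0
 [480.8 120.7 259.7] [-0.7 -0.  -0.8] 0.004 124.0
```

View pics/v11.png

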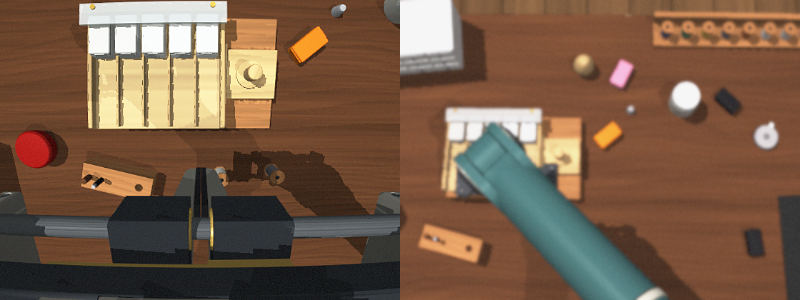

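All five boxes sit level against the stop, the table has no white boxes left, and the peg is home and the bystanders are where they were.

```bash
python3 -c "
from h import *
print(robot.job_done())"
```

```text
the job is handed in; nothing more can be done
None
```

The job is handed in at about 124 s: the peg is pressed home, then all five white boxes were filed lid up, one per lane, against the back stop; the peg's shank hit the tray on the way over and tilted in the grip, so I righted it in the eye before pressing.

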